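# Clip a spot plate down for its reading and free it again

### The job

On the sample bench of the chemical store, one of the two plate readers has a white spot plate lying in it. Swing that reader's spring clip around its pivot screw until its tip sits well on the edge of the plate, keep it there for two seconds while the plate is read, then swing the clip clear again, with a good thumb's width between it and the plate, and let go. The plate stays lying in its recess, and the empty reader's clip is left alone.

Things in the scene. Friction and masses are not known exactly. Their poses are not given: they have to be found in the camera images.
- clip_post (a point): Grip point on the loaded reader's clip: an upright steel post, 14 mm diameter, 38 mm tall, at the free end of a flat steel leaf, 75 mm from the pivot axis. The point is on the post's axis, 14 mm below its top, 24 mm above the leaf. The foot is straight below. The leaf springs: pushed sideways (under 4 N), the foot rides up onto the plate by itself. The clip stays where it is left.
- clip_pivot (a point): Vertical axis of the loaded reader's clip screw, 30 mm above the table. Axes: the reader's, z up. The fixed grey reader is 130 (x) by 150 (y) mm, its deck 30 mm high; the plate's centre lies at (-45, -70) mm from here. The clip starts pointing about along -x and swings anticlockwise from above onto the plate, to a stop 1.1 rad from -x; the stop the other way is 0.4 rad past -x.
- plate: White ceramic spot plate with five rings, 90 (x) by 55 (y) by 6 mm, loose in the loaded reader's recess (1.5 mm play), top 32 mm above the table. Origin: centre of its underside; axes as the reader's. Its +y edge (y = 27.5 mm) faces the clip's screw: the clip's foot comes on over this edge, and is off the plate when the post is at larger y.
- spare_clip_post (a point): The same grip point on the identical clip of the other, empty reader. A bystander: leave it.
There are look-alikes about, which are no part of the job. Of the things shaped like the plate, the white one is meant. Leave any brown look-alike of the part that bears clip_post alone.

How it is judged:
By the outcome, as a careful person would: the job done as asked, in the order asked, and still so for the second after the job is handed in, with the robot touching nothing.
It also fails if it takes over 45 s, if anything falls off the work surface, if the arm or the gripper's body presses on something with over 40 N, if the wrist force passes 120 N, or if a joint passes its speed limit or range.

### The arm

A 6-joint arm with a two-finger parallel gripper is mounted at the origin on the work surface. World frame = base frame: x ahead of the robot, y to its left, z up, the work surface at z = 0. Lengths are in m, angles in rad, forces in N, time in s.
With the tool pointing down it reaches from about 0.325 to 1 m from the base axis. Payload 5.1 kg.
Tool frame: the origin (TCP) lies at the very end of the fingers, on their centre line; the grasp point (between the pads) lies 19 mm behind it; z points along the fingers, y is the line along which they close (so a half turn about z gives the same grasp; the last joint's range is limited). The gripper opens to 85 mm and grips with 20 to 120 N. Pads are 22 mm wide; open, the fingers measure 114 mm over their backs; the gripper's body (76 mm by 85 mm) begins 54 mm behind the grasp point. The pads swing forward as they close: fully open they stand 13 mm farther back than shut.
Start: joints at [1.233, 0.124, 1.65, -0, 1.367, -0.083], TCP at [0.164, 0.629, 0.231] pointing down, gripper open.
Joint ranges: [-2.61, 2.61], [-1.02, 2.33], [0.03, 2.71], [-1.35, 4.49], [0.32, 2.68], [-2.91, 2.91]. Speed limits (rad/s): [2.57, 2.57, 3.14, 3.14, 3.14, 3.14].

### API

Orientations are given as a rotation vector (axis times angle).
In Python, from workcell import r gives the robot as it stands.
- The arm moves only by the shell command python3 -m jog 'ROWS'. ROWS is JSON, one flat list of numbers, 5 for each row, row after row: the shift along the tool's x, y, z in cm, then the turn about the tool's z in rad, then the finger opening in cm, from 0 to 8.54. A call has exactly 5 rows; each row is the pose to reach, as a shift and turn from the pose commanded when the call began, along the tool's axes at that moment; what a row does not reach only later rows make up. A row lasts 1/10 s, in which the tool goes at most 50 mm and 8.59 degrees, less where a joint would pass 70% of its speed; a pose out of reach is approached as far as the arm can. A call with a gripper value outside its range is refused whole. The fingers move at their own pace and stop on an object; the grip force is fixed at half the most. Time passes only in rows, so rows that repeat a pose let the fingers close, or fill a call up. It gives the time, the measured TCP pose, the force, the opening and the grip force at its end, in the units of the state.
- r.read_state(): the state, without advancing time (a new reading comes with each control period).
- r.snapshot(name): name is "scene" or "top" or "wrist"; returns a dict with "img" (480x640x3 uint8, red, green, blue), "range_z" (480x640 float32, m along the optical axis (not along the pixel's ray), 0 where there is no reading), "fx", "fy", "cx", "cy" (pixels), "R" (3x3) and "t" (3): a world point X has camera coordinates R X + t. Camera axes: x right, y down, z forward; pixel columns grow to the right and rows downward; lengths in m; the calibration is good to about 2 mm. A picture is of the moment at which its call begins.
- r.job_done(): hands the job in; it is judged then, once.
Trained networks look in a picture, given as the dict that the camera call returned (one of the last four; its "shot" number tells which), for a name from the list of things; names that differ only in an ending like _2 or _b are one class to them, and where a whole thing is asked for, a point or a joint stands for the part that bears it (a point fixed in the world has none). Each returns a list of dicts, best first, with "score" (0 to 1); they miss things now and then, are a little off and sometimes report something else, mostly with a low value. They report only what shows in the picture. A call takes as long as a camera call. They do not tell look-alikes from the thing itself.
- r.recognise(name, picture): "point" ([x, y, z] in m, in the coordinates of the camera as it stood for that picture, good to about 4 mm: the middle of the surface that is visible of it).
- r.tip_of(name, picture): "point" ([x, y, z] in m, in the coordinates of the camera as it stood for that picture, good to about 4 mm: a listed point, or the origin of a listed thing).
The state is a dict: "time": time; "joint_pos": joint angles; "qd": joint speeds; "joint_torque": joint torques, N m; "tcp_pos": TCP position; "eef_rot": TCP orientation; "force": force on the tool from outside, world axes, zero at the start; "moment": the same for the moment, N m; "finger_gap": finger opening in m; "gripper_force": force on a finger pad.
Only numpy, scipy, OpenCV 4.12 (cv2) and the standard library are available. Lean on these libraries where they do the work, as an engineer would, in place of code of your own. Each camera call takes 0.05 s, during which the arm holds its last target. There are 200 camera calls.

## Working session

There is one attempt and no reset: what is moved stays moved. The work goes in short steps, Python scripts to look and compute and a shell command to move; the robot and the scene stay as the last step left them, time stands still between calls to the robot, and variables do not carry over. Pictures are saved under pics/ and viewed, at most 10 in all, crops included, and the job is handed in when it is done.

```bash
mkdir -p pics; cat > h.py <<'E'
import numpy as np, cv2
from workcell import r
def w(s,p): return np.array(s["R"]).T@(np.array(p)-np.array(s["t"]))
def px(s,X):
    c=np.array(s["R"])@np.array(X)+np.array(s["t"]); return (round(s["fx"]*c[0]/c[2]+s["cx"]),round(s["fy"]*c[1]/c[2]+s["cy"]))
def save(s,n): cv2.imwrite("pics/"+n+".png",s["img"][:,:,::-1])
def find(s,names):
    for n in names:
        for f in ("tip_of","recognise"):
            for d in getattr(r,f)(n,s)[:4]:
                X=w(s,d["point"]); print(n,f,round(d["score"],2),X.round(4),px(s,X))
E
python3 - <<'E'
from h import *
st=r.read_state(); print(st["tcp_pos"],st["eef_rot"],st["time"])
for c in ("top","scene"):
    s=r.snapshot(c); save(s,c+"0"); print(c); find(s,["clip_post","plate","clip_pivot"])
E
```

```text
[0.16364593 0.62841601 0.23003643] [-0.39911031 -3.11569053  0.00323417] 0.0
top
clip_post tip_of 0.81 [ 0.4858 -0.1306  0.0664] (362, 230)
clip_post tip_of 0.58 [ 0.2837 -0.2834  0.0647] (450, 340)
clip_post recognise 0.85 [ 0.3129 -0.2744  0.0424] (441, 323)
clip_post recognise 0.76 [ 0.5158 -0.1286  0.0432] (359, 216)
plate tip_of 0.9 [ 0.5174 -0.195   0.0274] (393, 217)
plate tip_of 0.61 [ 5.091e-01 -3.349e-01 -1.000e-04] (462, 222)
plate tip_of 0.54 [ 0.4839 -0.133   0.0672] (363, 231)
plate recognise 0.79 [ 0.5176 -0.1942  0.0331] (393, 216)
plate recognise 0.72 [ 0.5109 -0.3315  0.0061] (461, 221)
clip_pivot tip_of 0.94 [ 0.5615 -0.1241  0.0312] (356, 194)
clip_pivot tip_of 0.76 [ 0.3588 -0.2654  0.0259] (433, 299)
clip_pivot recognise 0.78 [ 0.3215 -0.3043  0.0255] (455, 319)
clip_pivot recognise 0.68 [ 0.5111 -0.1431  0.0311] (366, 220)
scene
clip_post tip_of 0.9 [ 0.4769 -0.1317  0.0668] (266, 248)
clip_post tip_of 0.77 [ 0.2831 -0.2811  0.065 ] (177, 202)
clip_post recognise 0.61 [ 0.4917 -0.1316  0.0415] (268, 265)
plate tip_of 0.91 [ 0.5127 -0.332  -0.0014] (155, 308)
plate tip_of 0.56 [ 0.5096 -0.1978  0.0265] (233, 283)
plate recognise 0.72 [ 0.5138 -0.1983  0.0314] (232, 282)
plate recognise 0.56 [ 0.5136 -0.3355  0.006 ] (152, 306)
clip_pivot tip_of 0.89 [ 0.5547 -0.1198  0.0303] (282, 292)
clip_pivot tip_of 0.72 [ 0.3525 -0.2617  0.0296] (190, 235)
clip_pivot recognise 0.95 [ 0.3438 -0.3068  0.0317] (166, 235)
clip_pivot recognise 0.72 [ 0.5438 -0.14    0.0296] (269, 289)
```

```bash
python3 - <<'E'
import cv2
t=cv2.imread("pics/top0.png"); cv2.imwrite("pics/top0c.png",cv2.resize(t[150:400,300:620],(768,600),interpolation=cv2.INTER_CUBIC))
E
```

```text
(no output)
```

View pics/top0c.png

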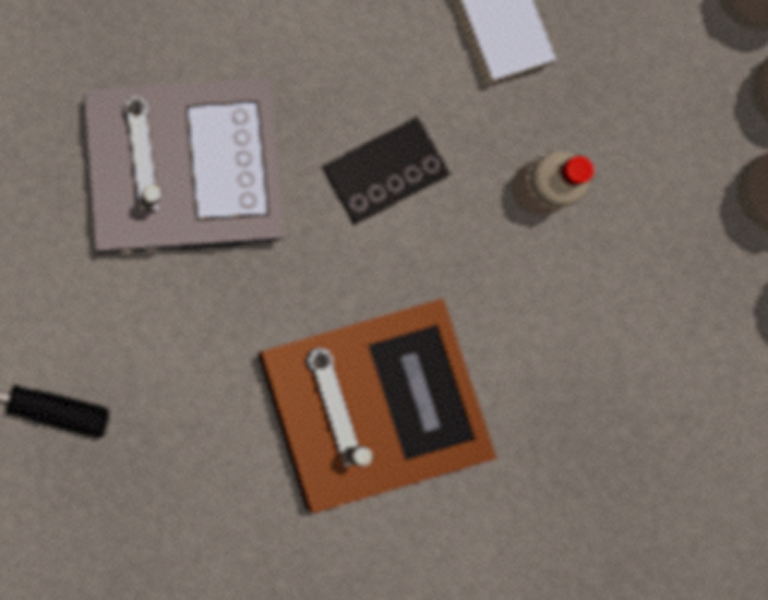

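View pics/scene0.png

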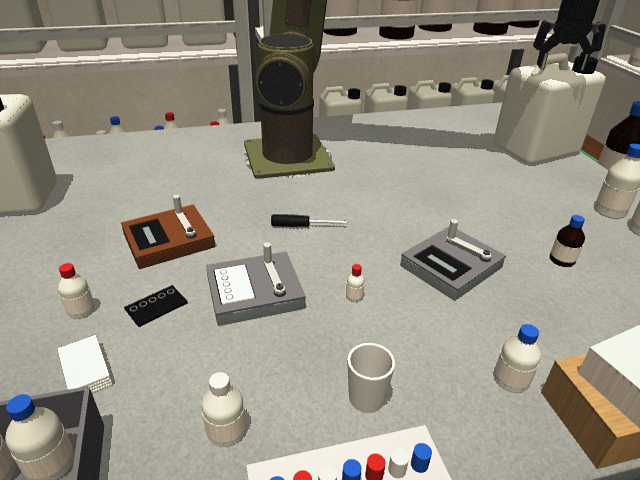

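Candidates for the clip post:
- Grey reader with the white plate: scene (268,248), top (362,230).
- Brown reader, a look-alike: scene (177,202), top (450,340).
- Empty grey reader, the spare: scene (453,228).

The top crop shows the grey reader with the white, five-ringed plate. The black plate at scene (155,306) lies on the bench and is a look-alike. I choose the clip at top (362,230).

```bash
cat >> h.py <<'E'
from scipy.spatial.transform import Rotation as Ro
def goal(X,yaw):
    """print shift in tool axes (cm) and turn about tool z to reach TCP X with tool-y heading yaw"""
    st=r.read_state(); M=Ro.from_rotvec(st["eef_rot"]).as_matrix()
    y=np.arctan2(M[1,1],M[0,1]); t=-(yaw-y)
    print("shift cm",(100*M.T@(np.array(X)-st["tcp_pos"])).round(2),"turn",round(t,3),"or mod",round((t+np.pi)%(2*np.pi)-np.pi,3),"tcp",np.round(st["tcp_pos"],4),"yaw",round(y,3),"t",st["time"])
E
python3 -c "
from h import *
goal([.481,-.131,.17],-1.453)"
```

```text
shift cm [-49.85 -65.55   6.13] turn 2.769 or mod 2.769 tcp [0.1639 0.629  0.2314] yaw 1.316 t 0.7
```

```bash
python3 -m jog '[-49.8,-65.5,2,2.77,5,-49.8,-65.5,2,2.77,5,-49.8,-65.5,2,2.77,5,-49.8,-65.5,2,2.77,5,-49.8,-65.5,2,2.77,5]'; python3 -c "
from h import *
goal([.481,-.131,.17],-1.453)"
```

```text
time: 1.2
tcp_pos: [0.2604, 0.3966, 0.2253]
eef_rot: [1.52, 2.749, 0.001]
force: [1.5, -0.8, 0.5]
finger_gap: 0.0497
gripper_force: 0.0
shift cm [-56.42  -9.38   5.53] turn 2.014 or mod 2.014 tcp [0.2604 0.3966 0.2253] yaw 0.561 t 1.2
```

```bash
python3 -m jog '[-56.4,-9.4,5.5,2.01,5,-56.4,-9.4,5.5,2.01,5,-56.4,-9.4,5.5,2.01,5,-56.4,-9.4,5.5,2.01,5,-56.4,-9.4,5.5,2.01,5]'; python3 -c "
from h import *
goal([.481,-.131,.17],-1.453)"
```

```text
time: 1.7
tcp_pos: [0.3576, 0.1674, 0.2016]
eef_rot: [2.421, 2.001, 0.003]
force: [-0.1, -0.0, 0.6]
finger_gap: 0.0501
gripper_force: 0.0
shift cm [-26.98  17.74   3.16] turn 1.263 or mod 1.263 tcp [0.3576 0.1674 0.2016] yaw -0.19 t 1.7
```

```bash
python3 -m jog '[-27,17.7,3.2,1.26,5,-27,17.7,3.2,1.26,5,-27,17.7,3.2,1.26,5,-27,17.7,3.2,1.26,5,-27,17.7,3.2,1.26,5]'; python3 -c "
from h import *
goal([.481,-.131,.17],-1.453)"
```

```text
time: 2.2
tcp_pos: [0.4538, -0.0625, 0.177]
eef_rot: [2.986, 0.973, 0.002]
force: [1.0, 1.4, -0.4]
finger_gap: 0.05
gripper_force: 0.0
shift cm [-1.83  7.14  0.7 ] turn 0.512 or mod 0.512 tcp [ 0.4538 -0.0625  0.177 ] yaw -0.941 t 2.2
```

```bash
python3 -m jog '[-1.8,7.1,0.7,0.51,5,-1.8,7.1,0.7,0.51,5,-1.8,7.1,0.7,0.51,5,-1.8,7.1,0.7,0.51,5,-1.8,7.1,0.7,0.51,5]'; python3 - <<'E'
from h import *
goal([.481,-.131,.17],-1.453)
s=r.snapshot("wrist"); save(s,"wrist1"); find(s,["clip_post","plate","clip_pivot"])
print(px(s,[.481,-.131,.066]))
E
```

```text
time: 2.7
tcp_pos: [0.481, -0.1284, 0.1696]
eef_rot: [-3.135, -0.198, 0.0]
force: [-0.8, 0.2, -0.7]
finger_gap: 0.0501
gripper_force: 0.0
shift cm [-0.03  0.25 -0.04] turn 0.009 or mod 0.009 tcp [ 0.481  -0.1284  0.1696] yaw -1.444 t 2.7
clip_post tip_of 0.82 [ 0.4831 -0.1348  0.0655] (327, 236)
clip_post tip_of 0.82 [ 0.2834 -0.2821  0.0645] (448, 445)
clip_post recognise 0.9 [ 0.5131 -0.1307  0.0387] (326, 191)
clip_post recognise 0.81 [ 0.2892 -0.2777  0.0564] (442, 433)
plate tip_of 0.7 [ 0.5088 -0.3316 -0.0034] (528, 214)
plate tip_of 0.59 [ 0.5127 -0.1951  0.0277] (399, 199)
plate recognise 0.98 [ 0.511  -0.3313  0.0036] (533, 213)
plate recognise 0.7 [ 0.5178 -0.1917  0.0355] (399, 194)
clip_pivot tip_of 0.8 [ 0.3539 -0.2631  0.0297] (434, 360)
clip_pivot tip_of 0.7 [ 0.5543 -0.1251  0.031 ] (326, 139)
clip_pivot recognise 0.95 [ 0.375  -0.3166  0.0334] (493, 351)
clip_pivot recognise 0.71 [ 0.5186 -0.1424  0.031 ] (341, 185)
(322, 238)
```

View pics/wrist1.png

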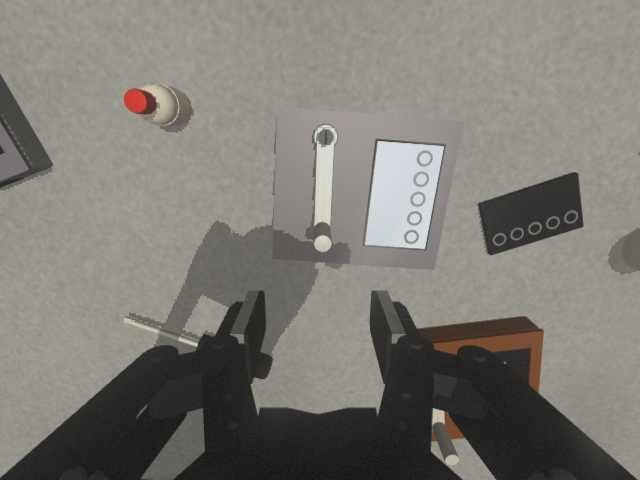

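The wrist view shows the post's top at (323,243), the screw at (325,136) and the white plate at (405,194), all clear of the brown reader at (480,380). Next I refine these from pixels and range.

```bash
python3 - <<'E'
from h import *
s=r.snapshot("wrist"); Z=s["range_z"]
def at(u,v,z=None):
    z=z or float(np.median(Z[v-1:v+2,u-1:u+2])); return w(s,[(u-s["cx"])/s["fx"]*z,(v-s["cy"])/s["fy"]*z,z])
P=at(323,243); V=at(325,136); print("post top",P,"pivot",V)
m=np.zeros(Z.shape,np.uint8); I=s["img"].astype(int); m[125:260,360:455]=(I[125:260,360:455].min(2)>185)*255
c=max(cv2.findContours(m,0,2)[0],key=cv2.contourArea); b=cv2.boxPoints(cv2.minAreaRect(cv2.convexHull(c)))
z=float(np.median(Z[m>0])); C=np.array([at(u,v,z) for u,v in b]); print(b.round(),"\n",C.round(4),C.mean(0))
e=C[1]-C[0] if np.linalg.norm(C[1]-C[0])>np.linalg.norm(C[2]-C[1]) else C[2]-C[1]
e=e*np.sign(e[0]); yaw=np.arctan2(e[1],e[0]); print("yaw",yaw)
R=Ro.from_euler("z",yaw).as_matrix()
print("pivot from plate",C.mean(0)+R@[.045,.070,0])
print("post in reader frame from pivot",R.T@(P-V))
E
```

```text
post top [ 0.48144302 -0.13102666  0.07851003] pivot [ 0.55651516 -0.12305978  0.04631865]
[[365. 244.]
 [379. 138.]
 [444. 146.]
 [431. 252.]] 
 [[ 0.4738 -0.169   0.0447]
 [ 0.5602 -0.1695  0.0165]
 [ 0.5607 -0.2256  0.0188]
 [ 0.4742 -0.2251  0.047 ]] [ 0.51722074 -0.19729651  0.03174356]
yaw -0.005598741737891842
pivot from plate [ 0.56261194 -0.12754955  0.03174356]
post in reader frame from pivot [-0.07502636 -0.00838707  0.03219138]
```

```bash
python3 - <<'E'
from h import *
s=r.snapshot("wrist")
def pl(u,v,z):
    R=np.array(s["R"]);o=-R.T@s["t"];d=R.T@[(u-s["cx"])/s["fx"],(v-s["cy"])/s["fy"],1]; return o+d*(z-o[2])/d[2]
b=[[365,245],[376,139],[445,145],[430,251]]
C=np.array([pl(u,v,.032) for u,v in b]); print(C.round(4),C.mean(0))
e=C[1]-C[0]+C[2]-C[3]; yaw=np.arctan2(e[1],e[0]); R=Ro.from_euler("z",yaw).as_matrix()
print("yaw",yaw,"pivot from plate",C.mean(0)+R@[.045,.070,0])
goal([.4815,-.131,.049],-1.464)
E
```

```text
[[ 0.4686 -0.1714  0.032 ]
 [ 0.5593 -0.1646  0.032 ]
 [ 0.5618 -0.2211  0.032 ]
 [ 0.4704 -0.2304  0.032 ]] [ 0.51500718 -0.19689815  0.032     ]
yaw 0.08789880642698156 pivot from plate [ 0.55368846 -0.12321803  0.032     ]
shift cm [1.000e-02 3.100e-01 1.207e+01] turn 0.021 or mod 0.021 tcp [ 0.481  -0.1279  0.1697] yaw -1.443 t 3.15
```

```bash
python3 -m jog '[0,0.3,4,0.02,4,0,0.3,7,0.02,4,0,0.3,10,0.02,4,0,0.3,12,0.02,4,0,0.3,12,0.02,4]'; python3 -m jog '[0,0,0,0,2,0,0,0,0,2,0,0,0,0,2,0,0,0,0,2,0,0,0,0,2]'; python3 - <<'E'
from h import *
s=r.snapshot("wrist"); save(s,"wrist2")
goal([.4815,-.131,.049],-1.464)
E
```

```text
time: 3.65
tcp_pos: [0.4786, -0.13, 0.0463]
eef_rot: [-3.134, -0.168, 0.01]
force: [-0.6, 0.5, -0.8]
finger_gap: 0.0402
gripper_force: 0.0
time: 4.15
tcp_pos: [0.4818, -0.1312, 0.0504]
eef_rot: [3.137, 0.168, 0.002]
force: [0.2, -0.6, -0.2]
finger_gap: 0.0199
gripper_force: 0.0
shift cm [-0.01 -0.02  0.12] turn 0.0 or mod 0.0 tcp [ 0.4816 -0.1312  0.0502] yaw -1.464 t 4.2
```

View pics/wrist2.png

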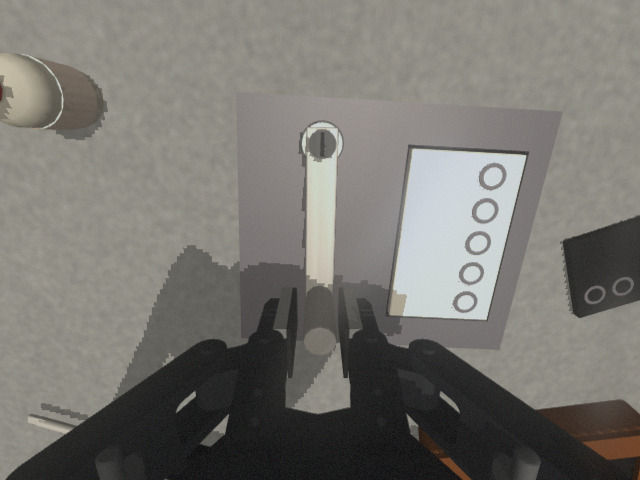

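The post's top, at (320,340), stands centred between the pads. I'll cage it loosely and swing.

```bash
python3 -m jog '[0,0,0,0,1.7,0.03,0.67,0,-0.09,1.7,0.12,1.34,0,-0.18,1.7,0.27,2,0,-0.27,1.7,0.48,2.64,0,-0.36,1.7]';  python3 - <<'E'
from h import *
s=r.snapshot("wrist"); find(s,["clip_post"])
a=.106+.60;print(a); goal([.556-.075*np.cos(a),-.123-.075*np.sin(a),.049],-1.5708+a)
a=.106+.36;goal([.556-.075*np.cos(a),-.123-.075*np.sin(a),.049],-1.5708+a)
E
```

```text
time: 4.7
tcp_pos: [0.4885, -0.1568, 0.0494]
eef_rot: [-3.054, -0.732, 0.001]
force: [-0.1, 0.2, -0.9]
finger_gap: 0.0168
gripper_force: 0.4
clip_post tip_of 0.78 [ 0.4872 -0.1568  0.0633] (318, 323)
clip_post recognise 0.58 [ 0.5101 -0.146   0.0397] (320, 251)
0.706
shift cm [0.23 1.76 0.06] turn -0.242 or mod -0.242 tcp [ 0.489  -0.157   0.0496] yaw -1.106 t 4.85
shift cm [ 0.01 -0.02  0.06] turn -0.002 or mod -0.002 tcp [ 0.489  -0.157   0.0496] yaw -1.106 t 4.85
```

```bash
python3 -m jog '[0.01,0.4,0,-0.054,1.7,0.04,0.81,0,-0.108,1.7,0.1,1.21,0,-0.162,1.7,0.17,1.61,0,-0.216,1.7,0.27,2,0,-0.27,1.7]'; python3 -m jog '[0.01,0.4,0,-0.054,1.7,0.04,0.81,0,-0.108,1.7,0.1,1.21,0,-0.162,1.7,0.17,1.61,0,-0.216,1.7,0.27,2,0,-0.27,1.7]';  python3 - <<'E'
from h import *
s=r.snapshot("wrist"); save(s,"wrist3"); find(s,["clip_post","plate","clip_pivot"])
a=1.0;goal([.556-.075*np.cos(a),-.123-.075*np.sin(a),.049],-1.5708+a)
R=Ro.from_euler("z",.085).as_matrix();print("tcp in reader frame",R.T@(r.read_state()["tcp_pos"]-[.556,-.123,0]))
E
```

```text
time: 5.35
tcp_pos: [0.4984, -0.1712, 0.0492]
eef_rot: [-2.924, -1.128, 0.005]
force: [-8.9, 12.5, 11.0]
finger_gap: 0.0167
gripper_force: 7.9
time: 5.85
tcp_pos: [0.5149, -0.1859, 0.0494]
eef_rot: [-2.75, -1.516, 0.003]
force: [-2.8, -0.3, 1.0]
finger_gap: 0.017
gripper_force: 1.3
clip_post tip_of 0.82 [ 0.5144 -0.1875  0.0644] (320, 327)
clip_post recognise 0.8 [ 0.528  -0.1654  0.0416] (319, 253)
plate tip_of 0.9 [ 0.5165 -0.1982  0.0285] (333, 302)
plate tip_of 0.68 [ 0.5117 -0.3322 -0.0009] (420, 421)
plate recognise 0.88 [ 0.5104 -0.3453  0.0041] (428, 439)
plate recognise 0.81 [ 0.539  -0.1879  0.0367] (361, 274)
clip_pivot tip_of 0.81 [ 0.5546 -0.1265  0.0321] (323, 151)
clip_pivot recognise 0.72 [ 0.5181 -0.1347  0.032 ] (269, 207)
clip_pivot recognise 0.63 [ 0.3705 -0.2522  0.0211] (193, 456)
shift cm [-0.   -0.03  0.07] turn 0.006 or mod 0.006 tcp [ 0.5157 -0.1862  0.0497] yaw -0.565 t 6.2
tcp in reader frame [-0.04549649 -0.05960008  0.0496505 ]
```

View pics/wrist3.png

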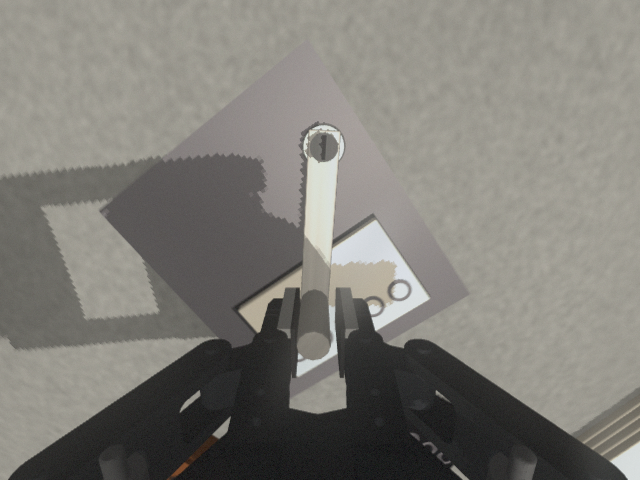

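The leaf lies over the plate's near edge, crossing at about (318,255). The post at (315,340) is about 16 mm in from that edge, and the plate is in its recess. I'll hold for 2.5 s.

```bash
for i in 1 2 3 4 5; do python3 -m jog '[0,0,0,0,1.7,0,0,0,0,1.7,0,0,0,0,1.7,0,0,0,0,1.7,0,0,0,0,1.7]' | grep -E "time|tcp|^force"; done
# back: mirror arc
python3 -m jog '[0.01,-0.4,0,0.054,1.7,0.04,-0.81,0,0.108,1.7,0.1,-1.21,0,0.162,1.7,0.17,-1.61,0,0.216,1.7,0.27,-2,0,0.27,1.7]'; python3 -m jog '[0.01,-0.4,0,0.054,1.7,0.04,-0.81,0,0.108,1.7,0.1,-1.21,0,0.162,1.7,0.17,-1.61,0,0.216,1.7,0.27,-2,0,0.27,1.7]'
python3 -c "
from h import *
a=.085;goal([.556-.075*np.cos(a),-.123-.075*np.sin(a),.049],-1.5708+a)"
```

```text
time: 6.7
tcp_pos: [0.5158, -0.1864, 0.0496]
force: [-0.9, -0.1, -1.0]
time: 7.2
tcp_pos: [0.5158, -0.1864, 0.0496]
force: [0.4, -0.3, 0.5]
time: 7.7
tcp_pos: [0.5158, -0.1864, 0.0496]
force: [-0.7, 0.1, -0.0]
time: 8.2
tcp_pos: [0.5158, -0.1864, 0.0496]
force: [0.5, -0.1, 0.4]
time: 8.7
tcp_pos: [0.5158, -0.1864, 0.0497]
force: [-0.4, 0.3, 0.3]
time: 9.2
tcp_pos: [0.5008, -0.1736, 0.0499]
eef_rot: [2.931, 1.128, 0.002]
force: [2.1, 0.2, -0.2]
finger_gap: 0.0171
gripper_force: 0.7
time: 9.7
tcp_pos: [0.489, -0.1568, 0.0498]
eef_rot: [3.057, 0.723, 0.001]
force: [1.8, -1.2, -1.5]
finger_gap: 0.0173
gripper_force: 0.3
shift cm [ 0.54 -2.8   0.08] turn 0.38 or mod 0.38 tcp [ 0.489  -0.1568  0.0498] yaw -1.106 t 9.7
```

```bash
python3 -m jog '[0.04,-0.75,0,0.1,1.7,0.15,-1.49,0,0.2,1.7,0.33,-2.22,0,0.3,1.7,0.59,-2.92,0,0.4,1.7,0.85,-3.46,0,0.48,1.7]'; python3 -m jog '[0,0,0,0,1.7,0,0,0,0,2.4,0,0,0,0,3,0,0,0,0,4,0,0,0,0,4]'; python3 -m jog '[0,0,-2,0,4,0,0,-5,0,4,0,0,-9,0,4,0,0,-13,0,4,0,0,-15,0,4]'; python3 - <<'E'
from h import *
s=r.snapshot("wrist"); save(s,"wrist4"); find(s,["clip_post","plate","clip_pivot"]); print(r.read_state()["time"])
E
```

```text
time: 10.2
tcp_pos: [0.4811, -0.122, 0.0499]
eef_rot: [3.141, -0.026, 0.001]
force: [0.6, -0.0, -0.8]
finger_gap: 0.0169
gripper_force: 0.3
time: 10.7
tcp_pos: [0.4809, -0.1223, 0.0496]
eef_rot: [3.141, -0.021, -0.0]
force: [0.5, -0.3, 0.4]
finger_gap: 0.04
gripper_force: 0.0
time: 11.2
tcp_pos: [0.4825, -0.1228, 0.2041]
eef_rot: [3.139, -0.02, 0.009]
force: [0.7, 0.1, -0.1]
finger_gap: 0.0402
gripper_force: 0.0
clip_post tip_of 0.61 [ 0.4831 -0.1251  0.0666] (321, 226)
clip_post recognise 0.6 [ 0.5112 -0.1255  0.0372] (321, 188)
clip_post recognise 0.38 [ 0.3572 -0.2597  0.0386] (447, 330)
plate tip_of 0.89 [ 0.5143 -0.1979  0.0279] (396, 183)
plate tip_of 0.71 [ 0.51   -0.3321 -0.0026] (517, 181)
plate recognise 0.87 [ 0.5148 -0.1999  0.0349] (400, 183)
clip_pivot tip_of 0.7 [ 0.5519 -0.1276  0.031 ] (322, 143)
clip_pivot tip_of 0.67 [ 0.3538 -0.2614  0.0305] (446, 329)
clip_pivot recognise 0.9 [ 0.3531 -0.3231  0.028 ] (500, 327)
clip_pivot recognise 0.56 [ 0.5174 -0.1461  0.0345] (342, 181)
11.55
```

View pics/wrist4.png

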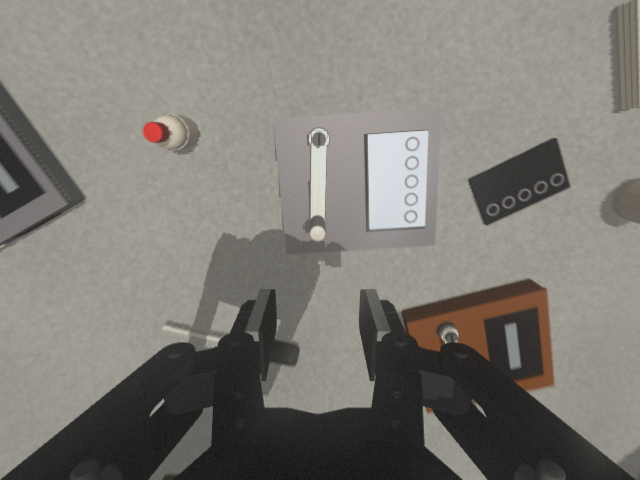

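The clip, with its post at (317,233), is clear of the plate by about 40 mm. The plate at (397,182) lies in its recess, the gripper is up and touching nothing, and the other clips are where they were.

```bash
python3 -c "
from workcell import r
print(r.job_done())"
```

```text
the job is handed in; nothing more can be done
None
```

The job is handed in: I swung the loaded reader's clip about 16 mm onto the plate, held it there 2.5 s, then swung it back about 40 mm clear and let go; the plate stayed in its recess and I left the spare clip alone.

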